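# Check the air left in a surplus reservoir with a stick gauge

### The job

Take the stick pressure gauge out of its wooden rest and press its sprung chuck straight and slowly (a centimetre a second or less) down over the valve stem of the air reservoir until it is fully home, firmly but never with more than 25 N, and keep it there for a second so that the air pushes the white rod out. Then set the gauge gently back upright in its rest with the rod still out for reading, without pushing the rod in and leaving the other goods on the bench alone.

Things in the scene. Friction and masses are not known exactly. Their poses are not given: they have to be found in the camera images.
- gauge_grip (a point): Centre of the loose gauge's upright steel head, 28 x 28 mm and 42 mm tall; grasp it here from above, fingers on its faces at +-y. z is up. A 16 mm tube runs from the head along -x, 3 mm below this point, to 103 mm from the head's axis; the white rod comes out of the tube's end. The brass chuck hangs under the head on the same axis. The gauge weighs about 0.18 kg.
- chuck_mouth (a point): Centre of the open lower end of the gauge's brass chuck, 53 mm below gauge_grip: a tube 24 mm across, 14 mm bore, 32 mm up to the head. It goes over the stem and bears on the seat. It is sprung: it slides up into the head against about 2.5 N at first and 7 N at the hard stop after 6 mm (plus 1 to 2 N to move the rod). Home is when it is pushed in fully; meeting the stop fast gives a jolt.
- rod (a joint): How far the white rod (6 mm thick, 11 mm button on its end) has come out of the tube, in m: 0 as found (button's end 110 mm from the head's axis). It moves only in the last 2.5 to 5.5 mm of pressing the chuck home, 5 mm per mm, and then stays out by friction. Pressed fully home it reads 0.0125 to 0.0275 by the hidden pressure; short of home it reads low.
- valve_port (a point): Fixed point on the axis of the reservoir's valve, on the collar at its foot, 105 mm above the bench; z up. A brass boss 32 mm across rises from here to a flat seat, and from the seat a 10 mm brass stem with a chamfered tip rises 15 mm more. The valve is screwed in more or less: the seat stands anywhere from 5 to 29 mm above this point, not measured. Any heading of the gauge will do.
- tank_mid (a point): Middle of the fixed grey air reservoir, a lying cylinder 90 mm across and 190 mm long along its y, its top 103 mm above the bench. The valve with its slender stem is 30 mm to +y of here; the short, wide capped port 30 mm to -y (top 116 mm above the bench) is not to be used.
- rest_pocket (a point): Centre of the floor of the square pocket in the fixed wooden rest, 10 mm above the bench: 34 mm wide inside, walls 16 mm high and 6 mm thick. The chuck's mouth stands on this floor (gauge_grip 53 mm above this point), with the tube along -x, lying in the fork of the rest. The gauge must go back the same way round.
- rest_fork (a point): Middle of the bar of the rest's fork, 85 mm from the pocket to -x and 51.5 mm above the bench; two prongs 26 mm apart rise 15 mm above the bar, and the gauge's tube lies between them.
- relay: bystander: boxed relay 34 x 34 x 53 mm, loose, origin under it
- capacitor: bystander: aluminium can 36 mm across, 62 mm tall, loose, origin under it
- transformer: bystander: small transformer 50 x 56 x 40 mm, loose, origin under it
- solenoid: bystander: solenoid valve 60 x 35 mm, 54 mm tall, loose, origin under it
- rotary: bystander: rotary switch 42 x 42 mm, 42 mm tall with its shaft, loose, origin under it
- driver: bystander: screwdriver 170 mm long, lying loose at a side
- taperoll: bystander: roll of black tape 84 mm across, 19 mm high, lying loose at a side
Mind the look-alikes: they are no part of the job. Leave any orange or pink look-alike of the part that bears gauge_grip alone.

How it is judged:
On the way, in this order (a step that is already met when the one before it is completed fails the run):
1. the gauge is lifted out of its rest (z of gauge_grip in the frame of rest_pocket above 0.09 m and contact force between gauge and the fingers above 1 N), for 0.1 s.
2. the gauge is pressed fully home on the valve stem, upright, with the rod out, for most of a second (z of gauge_grip in the frame of chuck_mouth below 0.0476 m and horizontal distance between gauge_grip and valve_port below 0.006 m and z of gauge_grip in the frame of valve_port below 0.078 m and angle between gauge_grip's own z axis and vertical below 0.12 rad and contact force between gauge and tank above 4 N and value of joint rod above 0.007 m), for 0.6 s.
At the end, for the whole second after the job is handed in: The gauge stands at rest and released in its rest, upright (within 0.1 rad), its chuck on the pocket floor (within 4 mm) and within 10 mm of the pocket's centre, its tube in the fork (within 0.25 rad), with the white rod still out by more than 7 mm (horizontal distance between gauge_grip and rest_pocket below 0.01 m and z of gauge_grip in the frame of rest_pocket between 0.049 and 0.056 m and angle between gauge_grip's own z axis and vertical below 0.1 rad and angle between the x axis of gauge_grip and the x axis of rest_pocket, either way round below 0.25 rad and value of joint rod above 0.007 m and linear speed of gauge below 0.02 m/s); the robot touches nothing.
It fails at once if the gauge bears on the reservoir or its stem with more than 25 N (contact force between gauge and tank above 25 N).
It fails at once if the gauge is dropped or rammed into its rest (more than 25 N) (contact force between gauge and rest above 25 N).
It fails at once if something pushes on the rod (more than 1 N) (contact force between rod and anything else above 1 N).
It fails at once if a bystander is moved by more than 20 mm (distance of any of relay, capacitor, transformer, solenoid, rotary, driver, taperoll from where it was at the start of the episode above 0.02 m).
It also fails if it takes over 58 s, if anything falls off the work surface, if the arm or the gripper's body presses on something with over 40 N, if the wrist force passes 120 N, or if a joint passes its speed limit or range.

### The arm

A 7-joint arm with a two-finger parallel gripper is mounted at the origin on the work surface. World frame = base frame: x ahead of the robot, y to its left, z up, the work surface at z = 0. Lengths are in m, angles in rad, forces in N, time in s.
With the tool pointing down it reaches from about 0.425 to 0.825 m from the base axis. Payload 3.6 kg.
Tool frame: the origin (TCP) lies at the very end of the fingers, on their centre line; the grasp point (between the pads) lies 19 mm behind it; z points along the fingers, y is the direction in which the jaws open and shut (so a half turn about z gives the same grasp; the last joint's range is limited). The gripper opens to 85 mm and grips with 20 to 120 N. Pads are 22 mm wide; open, the fingers measure 114 mm over their backs; the gripper's body (76 mm by 85 mm) begins 54 mm behind the grasp point. The pads swing forward as they close: fully open they stand 13 mm farther back than shut.
Start: joints at [1.105, 0.615, -0.013, 1.423, 0.008, 1.103, -0.04], TCP at [0.276, -0.588, 0.194] pointing down, gripper open.
Joint ranges: [-3.12, 3.12], [-0.3, 2.06], [-1.34, 1.32], [0.26, 2.42], [-1.36, 4.5], [0.01, 1.98], [-2.84, 2.84]. Speed limits (rad/s): [2.79, 2.79, 3.14, 3.14, 3.14, 3.14, 3.14].

### API

Orientations are given as a unit quaternion [x, y, z, w].
In Python, from rig import robot gives the robot as it stands.
- The arm moves only by the tool carry_out, never from a script. Its arguments are lists of equal length, an entry for each row: "claw": the closure in counts, from 0 (fully open) to 255 (shut); "dp": the shift along the world's x, y, z in mm, a list of three; "roll": the turn about the world's z in units of 10 degrees (1.0 is 10 degrees). A call has 1 to 8 rows; each row is the pose to reach, as a shift and turn from the pose commanded when the call began; what a row does not reach only later rows make up. A row lasts 1/8 s, in which the tool goes at most 62.5 mm and 10.7 degrees, less where a joint would pass 70% of its speed; a pose out of reach is approached as far as the arm can. A call with a gripper value outside its range is refused whole. The fingers move at their own pace and stop on an object; the grip force is fixed at half the most. Time passes only in rows, so rows that repeat a pose let the fingers close. It gives the time, the measured TCP pose, the force and the opening at its end, in the units of the state.
- robot.observe(): the state, without advancing time (a new reading comes with each control period).
- robot.snapshot(name): name is "side" or "top" or "wrist"; returns the picture (400x640x3 uint8, blue, green, red); there is no depth.
- robot.camera_params(name): a dict with "fov_y" (degrees; the focal length in pixels is half the picture's height over the tangent of half this angle, whatever the lens; pixels are square), "cx", "cy" (the principal point, pixels), "k1" (the pictures are not rectified: a ray, as slopes to the right and down, at radius r is drawn at 1 + k1 r^2 times it, then the intrinsics apply), "cam_to_world" (4x4, takes a point from camera to world coordinates). Camera axes: x right, y up, looking along -z (the intrinsics and any distortion apply to the point x, -y, -z); pixel columns grow to the right and rows downward; lengths in m; the calibration is good to about 2 mm. A picture is of the moment at which its call begins: read the wrist's pose just before it. camera_params takes no time and is no camera call; for the wrist camera it gives the pose at the moment of the call.
- robot.hand_in(): hands the job in, once; it reports no verdict.
Trained networks look in the newest picture that a camera, given by its name, has taken for a name from the list of things; names that differ only in an ending like _2 or _b are one class to them, and where a whole thing is asked for, a point or a joint stands for the part that bears it (a point fixed in the world has none). Each returns a list of dicts, best first, with "score" (0 to 1); they miss things now and then, are a little off and sometimes report something else, mostly with a low value. They report only what shows in the picture. A call takes as long as a camera call. They do not tell look-alikes from the thing itself.
- robot.spot_in(query, camera): "bbox" ([centre column, centre row, width, height] in pixels, round what is visible of it).
- robot.cut_out(query, camera): "region" (400x640 bool, what is visible of it) and "bbox" ([centre column, centre row, width, height] in pixels, round what is visible of it).
The state is a dict: "t": time; "joints": joint angles; "joint_vel": joint speeds; "effort": joint torques, N m; "position": TCP position; "tcp_rot": TCP orientation; "wrist_force": force on the tool from outside, world axes, zero at the start; "torque": the same for the moment, N m; "opening": finger opening in m.
Only numpy, scipy, OpenCV 4.12 (cv2) and the standard library are available. Lean on these libraries where they do the work, as an engineer would, in place of code of your own. Each camera call takes 0.05 s, during which the arm holds its last target.

## Working session

There is one attempt and no reset: what is moved stays moved. The work goes in short steps, Python scripts to look and compute and a tool call to move; the robot and the scene stay as the last step left them, time stands still between calls to the robot, and variables do not carry over. Pictures are saved under pics/ and viewed, and the job is handed in when it is done.

Besides the shell and the picture viewer there is one more tool, called after "Request:" as name([rows], argument=value, ...), one row to a line, values as JSON. carry_out: Moves the arm, as the interface text tells. Its arguments: {"type":"object","properties":{"claw":{"type":"array"},"dp":{"type":"array"},"roll":{"type":"array"}},"required":["claw","dp","roll"]}

```bash
mkdir -p pics; ls
python3 - <<'E'
from rig import robot
import cv2
s=robot.observe(); print({k:s[k] for k in ('t','position','tcp_rot','wrist_force','opening')})
for n in ("side","top"):
    im=robot.snapshot(n); cv2.imwrite(f"pics/{n}0.png",im)
    p=robot.camera_params(n); print(n,p)
E
```

```text
pics
{'t': 0.0, 'position': array([ 0.27576981, -0.58761599,  0.19273221]), 'tcp_rot': array([ 9.76019586e-01,  2.17678721e-01, -3.06325503e-04, -1.28397274e-03]), 'wrist_force': array([ 0.27152614, -0.2751952 ,  0.03609625]), 'opening': 0.0852695006366194}
side {'fov_y': 50.12016811143728, 'cx': 314.1635396482009, 'cy': 203.1424277443418, 'k1': -0.05286048693742887, 'cam_to_world': array([[-0.98457619,  0.10952864, -0.13643024,  0.41089471],
       [-0.17470782, -0.57395105,  0.80003586,  0.83103968],
       [ 0.00932256,  0.81153168,  0.58423404,  0.70830528],
       [ 0.        ,  0.        ,  0.        ,  1.        ]])}
top {'fov_y': 53.29724262279239, 'cx': 317.58073932358644, 'cy': 198.10092048916218, 'k1': -0.060399703454606844, 'cam_to_world': array([[ 5.00019126e-04,  9.91244826e-01, -1.32035770e-01,
         4.63123719e-01],
       [-9.99999438e-01,  6.19138885e-04,  8.61125525e-04,
         1.33541500e-02],
       [ 9.35334701e-04,  1.32035265e-01,  9.91244578e-01,
         1.02143507e+00],
       [ 0.00000000e+00,  0.00000000e+00,  0.00000000e+00,
         1.00000000e+00]])}
```

View pics/side0.png

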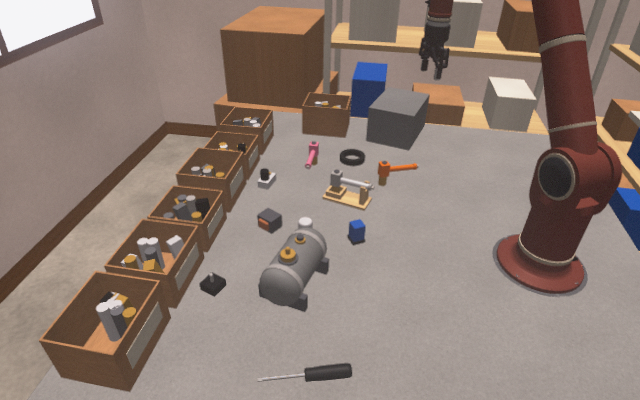

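View pics/top0.png

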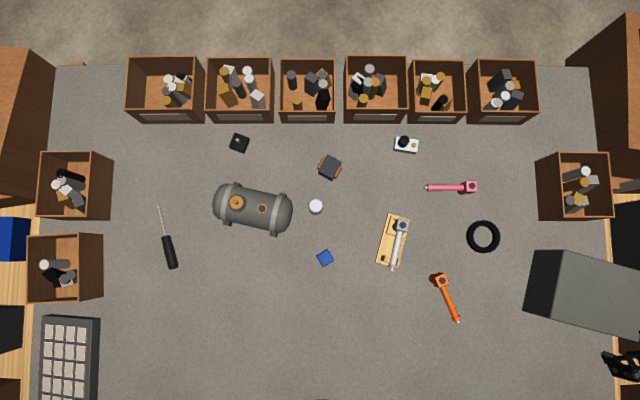

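```bash
cat > h.py <<'E'
import numpy as np, cv2
from rig import robot
def K(p):
    f=200/np.tan(np.radians(p['fov_y'])/2)
    return f
def ray(p,u,v):
    f=K(p); x=(u-p['cx'])/f; y=(v-p['cy'])/f
    r0=np.hypot(x,y); r=r0
    for _ in range(30): r=r0/(1+p['k1']*r*r)
    s=r/r0 if r0>0 else 1
    d=np.array([x*s,-y*s,-1.]); T=p['cam_to_world']
    d=T[:3,:3]@d; return T[:3,3],d/np.linalg.norm(d)
def onz(p,u,v,z):
    o,d=ray(p,u,v); return o+d*(z-o[2])/d[2]
def proj(p,X):
    T=p['cam_to_world']; c=T[:3,:3].T@(np.asarray(X)-T[:3,3])
    x=c[0]/-c[2]; y=-c[1]/-c[2]; k=1+p['k1']*(x*x+y*y); f=K(p)
    return np.array([p['cx']+f*x*k,p['cy']+f*y*k])
def tri(rays):
    A=np.zeros((3,3));b=np.zeros(3)
    for o,d in rays:
        M=np.eye(3)-np.outer(d,d);A+=M;b+=M@o
    X=np.linalg.solve(A,b); res=[np.linalg.norm((np.eye(3)-np.outer(d,d))@(X-o)) for o,d in rays]
    return X,res
E
python3 - <<'E'
from h import *
for n in ("side","top"):
    robot.snapshot(n)
    for q in ("gauge_grip","chuck_mouth","valve_port","tank_mid","rest_pocket","rest_fork","rod"):
        print(n,q,[(np.round(d['bbox'],1).tolist(),round(d['score'],2)) for d in robot.spot_in(q,n)[:4]])
a=cv2.imread('pics/side0.png');b=cv2.imread('pics/top0.png')
def crop(im,x,y,w,h,s): return cv2.resize(im[y:y+h,x:x+w],None,fx=s,fy=s,interpolation=cv2.INTER_CUBIC)
t=np.vstack([np.hstack([crop(a,250,210,90,70,4),crop(a,310,160,90,70,4)]),np.hstack([crop(b,207,172,90,70,4),crop(b,360,205,90,70,4)])])
cv2.imwrite('pics/z0.png',t)
E
```

```text
side gauge_grip [([353.0, 180.8, 44.7, 23.1], 0.88), ([309.9, 155.9, 14.2, 24.1], 0.74), ([269.6, 180.9, 18.5, 24.1], 0.7), ([397.9, 174.1, 41.8, 21.4], 0.65)]
side chuck_mouth [([334.6, 190.2, 5.6, 6.5], 0.62), ([385.2, 180.4, 7.0, 7.0], 0.6), ([350.4, 181.7, 41.1, 26.5], 0.38)]
side valve_port [([292.4, 269.1, 65.3, 81.2], 0.7), ([268.6, 179.7, 16.1, 22.3], 0.35)]
side tank_mid [([296.1, 270.0, 70.4, 86.2], 0.84), ([336.3, 188.6, 3.0, 6.1], 0.73)]
side rest_pocket [([346.6, 197.6, 41.9, 20.4], 0.65), ([212.5, 285.2, 29.4, 24.1], 0.42), ([351.1, 181.6, 41.7, 24.4], 0.32), ([267.6, 180.3, 16.6, 23.2], 0.29)]
side rest_fork [([346.9, 197.2, 41.9, 21.9], 0.61), ([268.9, 221.2, 26.1, 27.2], 0.26)]
side rod []
top gauge_grip [([445.4, 297.2, 31.6, 50.0], 0.72), ([451.5, 189.7, 47.6, 12.5], 0.58)]
top chuck_mouth []
top valve_port [([253.9, 210.7, 80.5, 56.2], 0.81)]
top tank_mid [([253.9, 209.1, 83.6, 51.6], 0.86), ([322.9, 257.6, 16.5, 11.3], 0.6)]
top rest_pocket [([388.9, 239.3, 30.0, 47.3], 0.64), ([239.8, 145.5, 17.6, 20.8], 0.24)]
top rest_fork [([390.3, 239.0, 26.6, 49.4], 0.74)]
top rod [([253.4, 209.9, 80.0, 54.7], 0.65), ([392.3, 240.2, 31.2, 56.0], 0.44)]
```

View pics/z0.png

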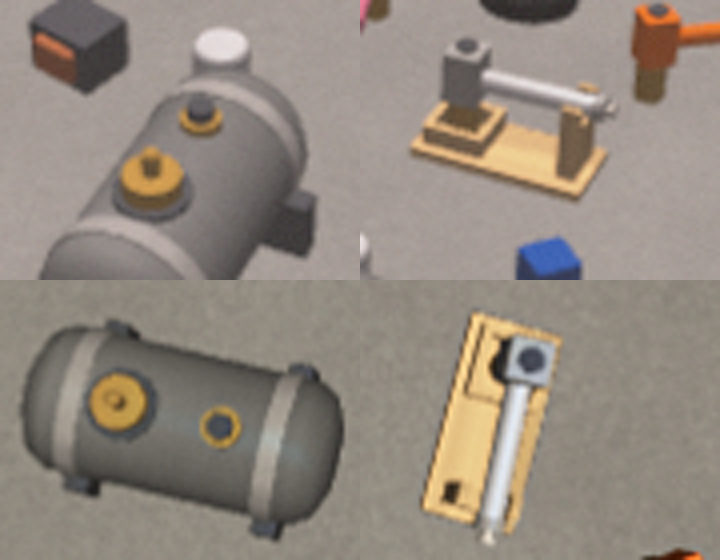

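Run:
```python
from h import *
t=robot.camera_params('top');s=robot.camera_params('side')
print('head',onz(t,402.75,225,.084),'tail',onz(t,392,269.5,.06))
# side head top centre
print('head tri',tri([ray(t,402.75,225),ray(s,310+(467-360)/4,160+46/4)]))
print('stem tip',tri([ray(t,236,202.5),ray(s,287.75,247.5)]))
print('boss',tri([ray(t,236.4,202.4),ray(s,288,255)]))
print('cap',tri([ray(t,207+220/4,172+146/4),ray(s,250+202/4,210+103/4)]))
o=robot.observe();
w=robot.camera_params('wrist');print(w)
from scipy.spatial.transform import Rotation as R
print(R.from_quat(o['tcp_rot']).as_matrix())
Rt=R.from_quat(o['tcp_rot']).as_matrix()
print('cam in tool',Rt.T@(w['cam_to_world'][:3,3]-o['position']), Rt.T@w['cam_to_world'][:3,:3])
```

```text
head [ 0.52409175 -0.18843903  0.084     ] tail [ 0.41937481 -0.16519561  0.06      ]
head tri (array([ 0.52300356, -0.18916161,  0.08105094]), [np.float64(0.0012814611831849076), np.float64(0.0012814611831851541)])
stem tip (array([0.57219505, 0.19739701, 0.12731417]), [np.float64(0.00014124576225053767), np.float64(0.00014124576225041637)])
boss (array([0.57311885, 0.19998234, 0.10920889]), [np.float64(0.0013736082248653116), np.float64(0.0013736082248653185)])
cap (array([0.55887752, 0.13989717, 0.11318604]), [np.float64(0.0010857740308997763), np.float64(0.001085774030899749)])
{'fov_y': 70.9911985321748, 'cx': 322.1939828415765, 'cy': 198.4187010024207, 'k1': -0.0067512370143964105, 'cam_to_world': array([[ 4.24372007e-01,  8.60178511e-01,  2.82845062e-01,
         3.50274604e-01],
       [-9.05487923e-01,  4.03087704e-01,  1.32709925e-01,
        -5.54269041e-01],
       [ 1.42859173e-04, -3.12431165e-01,  9.49940391e-01,
         3.74290606e-01],
       [ 0.00000000e+00,  0.00000000e+00,  0.00000000e+00,
         1.00000000e+00]])}
[[ 9.05248677e-01  4.24882141e-01 -1.32613954e-05]
 [ 4.24882141e-01 -9.05248675e-01  5.82374029e-05]
 [ 1.27391718e-05 -5.83538619e-05 -9.99999998e-01]]
cam in tool [ 0.08161643  0.00060304 -0.18038995] [[-5.63447180e-04  9.49936245e-01  3.12443297e-01]
 [ 9.99999821e-01  5.98108895e-04 -1.51011053e-05]
 [-2.01220202e-04  3.12443232e-01 -9.49936412e-01]]
```

Run:
```python
from h import *
t=robot.camera_params('top');s=robot.camera_params('side')
print(tri([ray(t,549,311),ray(s,413,125)]));print(tri([ray(t,565,249),ray(s,370,115)]))
print(onz(t,525,308,0),onz(t,538,249,0), onz(t,640,340,.14))
```

```text
(array([ 0.31387225, -0.53191689,  0.08327999]), [np.float64(0.006834416253482905), np.float64(0.006834416253482898)])
(array([ 0.46070767, -0.57884485,  0.08631268]), [np.float64(0.0046865402016479825), np.float64(0.004686540201648037)])
[ 0.31690467 -0.51638551  0.        ] [ 0.46626984 -0.55966827  0.        ] [ 0.25969091 -0.71121599  0.14      ]
```

Request:
carry_out([
  [28,45,0],
  [60,97,0],
  [92,148,0],
  [124,200,0],
  [156,251,0],
  [187,302,-10],
  [218,350,-25],
  [248,399,-40],
], claw=[0,0,0,0,0,0,0,0], roll=[-0.4,-0.9,-1.4,-1.9,-2.4,-2.9,-3.4,-3.76])

```text
t: 1.9
position: [0.5254, -0.1879, 0.1539]
tcp_rot: [0.994, -0.11, 0.001, 0.0]
wrist_force: [0.8, -1.1, -0.5]
opening: 0.0852
```

Request:
carry_out([
  [0,0,0],
  [0,0,0],
  [0,0,0],
  [0,0,0],
], claw=[0,0,0,0], roll=[0,0,0,0])

```text
t: 2.4
position: [0.5236, -0.1911, 0.1544]
tcp_rot: [0.994, -0.11, 0.0, 0.0]
wrist_force: [-0.8, -0.4, 0.4]
opening: 0.0854
```

Run:
```python
from h import *
from scipy.spatial.transform import Rotation as R
o=robot.observe();w=robot.camera_params('wrist');im=robot.snapshot('wrist')
print(o['t'],o['position'],R.from_quat(o['tcp_rot']).as_matrix()[:,0],o['joint_vel'].max(),o['wrist_force'])
cv2.imwrite('pics/w1.png',im)
import pickle;pickle.dump((o,w),open('w1.pkl','wb'))
```

```text
2.4 [ 0.52364945 -0.19110084  0.15435451] [ 9.75845396e-01 -2.18460908e-01  7.70847081e-04] 0.001990546965696035 [-0.75434066 -0.40219013  0.38254964]
```

View pics/w1.png

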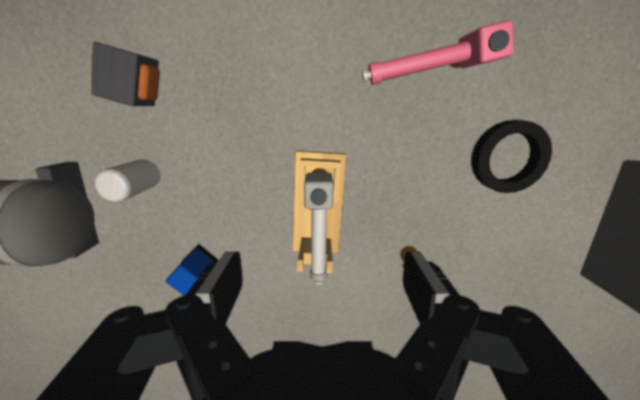

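Run:
```python
from h import *
import pickle;o,w=pickle.load(open('w1.pkl','rb'))
im=cv2.imread('pics/w1.png')
c=im[145:295,260:380];cv2.imwrite('pics/w1z.png',cv2.resize(c,None,fx=4,fy=4,interpolation=cv2.INTER_CUBIC))
print(onz(w,319,196,.084),onz(w,319,278,.06))
```

```text
[ 0.52600216 -0.18818992  0.084     ] [ 0.42316452 -0.16446827  0.06      ]
```

View pics/w1z.png

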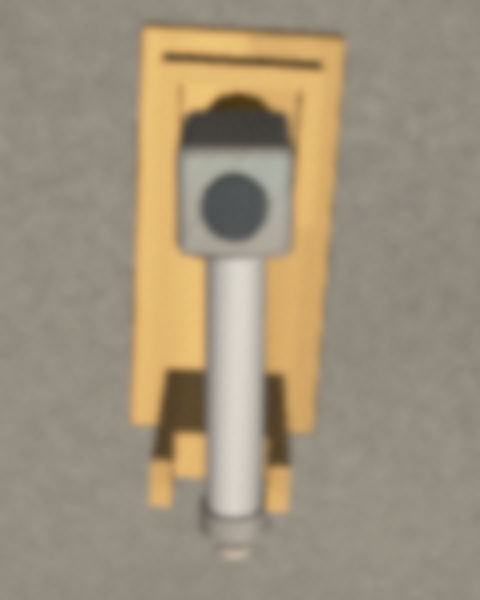

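Request:
carry_out([
  [1,2,-20],
  [1.5,3,-45],
  [1.5,3,-65],
  [1.5,3,-80],
  [1.5,3,-80],
  [1.5,3,-80],
], claw=[0,0,0,0,0,0], roll=[0,0,0,0,0,0])

```text
t: 3.2
position: [0.5263, -0.1868, 0.0746]
tcp_rot: [0.994, -0.109, 0.001, 0.0]
wrist_force: [-0.8, -0.1, 1.2]
opening: 0.0854
```

Run:
```python
from h import *
for i in range(3):
    o=robot.observe();print(o['t'],o['position'])
    w=robot.camera_params('wrist');im=robot.snapshot('wrist')
cv2.imwrite('pics/w2.png',im)
import pickle;pickle.dump((o,w),open('w2.pkl','wb'))
```

```text
3.2 [ 0.52625103 -0.18681665  0.07459129]
3.25 [ 0.52637565 -0.18679088  0.07474827]
3.3 [ 0.5263951  -0.18670287  0.07480013]
```

View pics/w2.png

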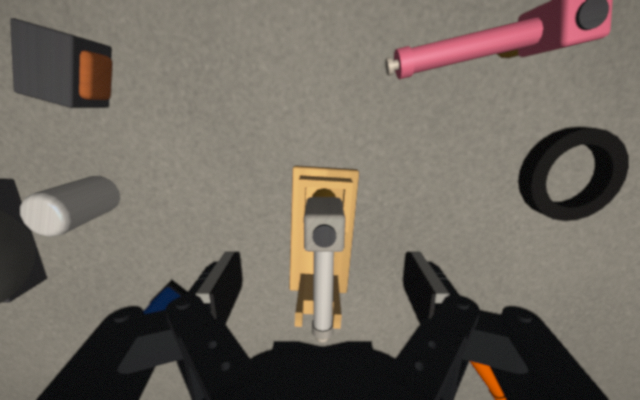

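Run:
```python
from h import *
import pickle;o,w=pickle.load(open('w2.pkl','rb'))
im=cv2.imread('pics/w2.png')
c=im[160:350,260:390];cv2.imwrite('pics/w2z.png',cv2.resize(c,None,fx=4,fy=4,interpolation=cv2.INTER_CUBIC)[:600])
print(onz(w,324,235,.084))
```

```text
[ 0.52572034 -0.18741233  0.084     ]
```

View pics/w2z.png

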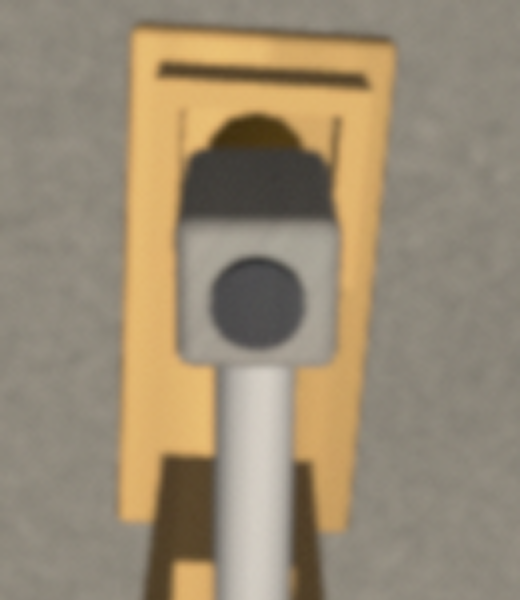

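Request:
carry_out([
  [0,0,-15],
  [0,-0.5,-28],
  [0,-0.5,-33],
  [0,-0.5,-33],
  [0,-0.5,-33],
  [0,-0.5,-33],
  [0,-0.5,-33],
  [0,-0.5,-33],
], claw=[0,0,0,0,150,200,255,255], roll=[0,0,0,0,0,0,0,0])

```text
t: 4.35
position: [0.526, -0.1869, 0.0413]
tcp_rot: [0.994, -0.108, 0.0, -0.0]
wrist_force: [-0.4, -0.3, 1.5]
opening: 0.0257
```

Request:
carry_out([
  [0,0,0],
  [0,0,0],
  [0,0,0],
], claw=[255,255,255], roll=[0,0,0])

```text
t: 4.72
position: [0.526, -0.1869, 0.0411]
tcp_rot: [0.994, -0.108, 0.0, 0.0]
wrist_force: [0.3, 0.2, 2.0]
opening: 0.0253
```

Request:
carry_out([
  [0,0,3],
  [0,0,10],
  [0,0,25],
  [0,0,50],
  [0,0,80],
  [0,0,110],
  [0,0,130],
  [0,0,130],
], claw=[255,255,255,255,255,255,255,255], roll=[0,0,0,0,0,0,0,0])

```text
t: 5.72
position: [0.5268, -0.1874, 0.1733]
tcp_rot: [0.994, -0.109, 0.002, 0.0]
wrist_force: [-0.6, -0.6, -2.0]
opening: 0.0258
```

Request:
carry_out([
  [0,0,0],
  [0,0,0],
  [0,0,0],
], claw=[255,255,255], roll=[0,0,0])

```text
t: 6.1
position: [0.5252, -0.1867, 0.17]
tcp_rot: [0.994, -0.109, -0.001, -0.0]
wrist_force: [-0.1, 0.0, -2.3]
opening: 0.0256
```

Run:
```python
from h import *
o=robot.observe();print(o['t'],o['position'],o['wrist_force'],o['opening'])
w=robot.camera_params('wrist');im=robot.snapshot('wrist');a=robot.snapshot('side');b=robot.snapshot('top')
cv2.imwrite('pics/w3.png',im);cv2.imwrite('pics/s3.png',a);cv2.imwrite('pics/t3.png',b)
import pickle;pickle.dump((o,w),open('w3.pkl','wb'))
c=lambda im,x,y,w,h,s: cv2.resize(im[y:y+h,x:x+w],None,fx=s,fy=s,interpolation=cv2.INTER_CUBIC)
cv2.imwrite('pics/z3.png',np.hstack([c(a,300,110,110,140,3.5),c(b,360,180,110,140,3.5)]))
```

```text
6.1 [ 0.52515842 -0.18673097  0.17003632] [-0.13634528  0.01463495 -2.28664337] 0.025574626214037645
```

View pics/w3.png

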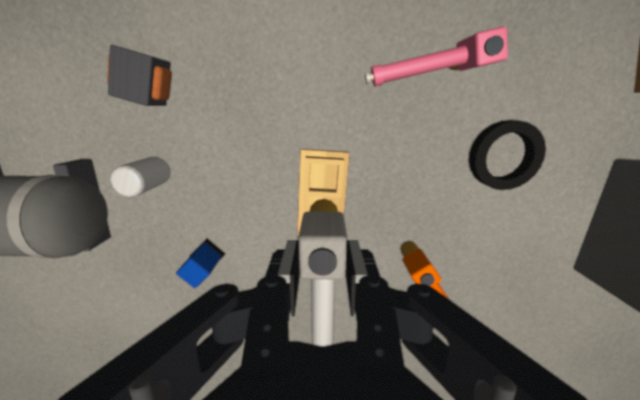

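View pics/z3.png

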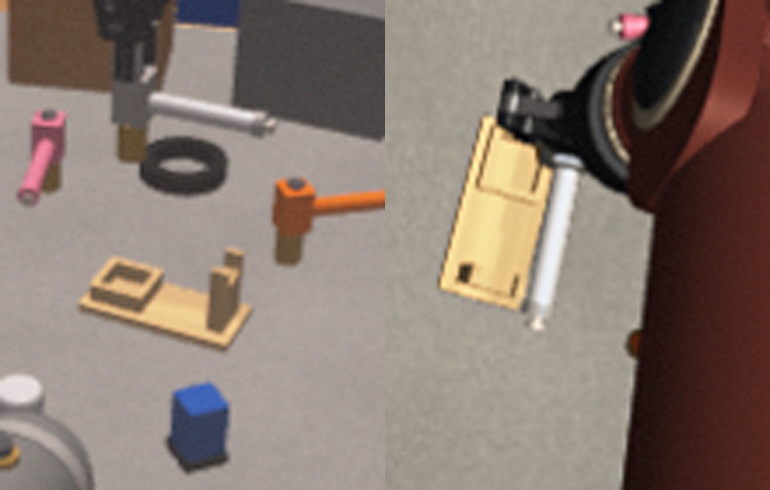

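Request:
carry_out([
  [0,5,15],
  [0,30,30],
  [-2,65,40],
  [-4,105,40],
  [-6,150,40],
  [-8,195,40],
  [-10,235,40],
  [-11,270,40],
], claw=[255,255,255,255,255,255,255,255], roll=[0,0,0,0,0,0,0,0])

```text
t: 7.25
position: [0.5147, 0.0854, 0.2122]
tcp_rot: [0.994, -0.108, 0.001, -0.001]
wrist_force: [-0.2, -0.3, -1.8]
opening: 0.0255
```

Request:
carry_out([
  [0,35,0],
  [0,65,0],
  [-1,90,0],
  [-1,110,0],
  [-1,123,0],
  [-1,128,0],
  [-1,128,0],
  [-1,128,0],
], claw=[255,255,255,255,255,255,255,255], roll=[0,0,0,0,0,0,0,0])

```text
t: 8.25
position: [0.5139, 0.2098, 0.2109]
tcp_rot: [0.994, -0.109, 0.0, 0.0]
wrist_force: [0.4, -0.2, -2.2]
opening: 0.0256
```

```bash
cat > shot.py <<'E'
from h import *
import sys,pickle
n=sys.argv[1]; x,y,ww,hh,s=[float(a) for a in sys.argv[2:7]] if len(sys.argv)>2 else (0,0,640,400,1)
from scipy.spatial.transform import Rotation as R
o=robot.observe();w=robot.camera_params('wrist');im=robot.snapshot('wrist')
print(o['t'],o['position'],o['wrist_force'],o['opening'],R.from_quat(o['tcp_rot']).as_matrix()[:,0],R.from_quat(o['tcp_rot']).as_matrix()[:2,2])
x,y,ww,hh=map(int,(x,y,ww,hh))
cv2.imwrite(f'pics/{n}.png',im);cv2.imwrite(f'pics/{n}z.png',cv2.resize(im[y:y+hh,x:x+ww],None,fx=s,fy=s,interpolation=cv2.INTER_CUBIC))
pickle.dump((o,w),open(n+'.pkl','wb'))
E
python3 shot.py w4
```

```text
8.25 [0.51390524 0.20979335 0.21089194] [ 0.351164   -0.16702576 -2.22612695] 0.025638635831201483 [ 9.76062446e-01 -2.17490361e-01  2.08423966e-04] [ 1.81915588e-05 -8.76672362e-04]
```

View pics/w4.png

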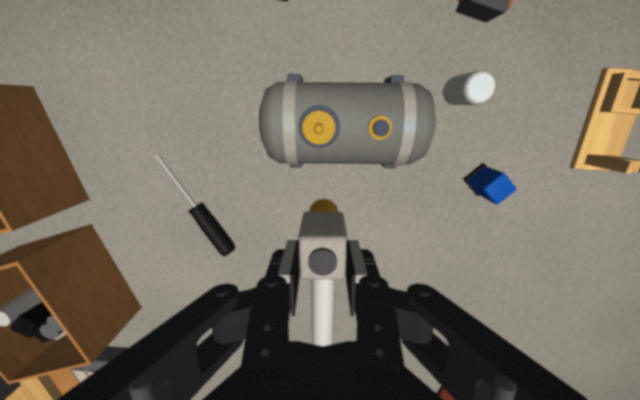

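Run:
```python
from h import *
import pickle;o,w=pickle.load(open('w4.pkl','rb'))
im=cv2.imread('pics/w4.png')
f=lambda x,y,a,b,s:cv2.resize(im[y:y+b,x:x+a],None,fx=s,fy=s,interpolation=cv2.INTER_CUBIC)
cv2.imwrite('pics/w4z.png',np.vstack([f(270,90,100,75,4),f(270,190,100,90,4)])[:,:])
print('head',onz(w,322.5,262,o['position'][2]+.043),o['position'])
print('mouth? proj', proj(w,o['position']+[0,0,-.031]))
for z in (.11,.118,.127): print(z,onz(w,319,127,z))
```

```text
head [0.51315799 0.21026473 0.25389194] [0.51390524 0.20979335 0.21089194]
mouth? proj [322.6785617  212.73236371]
0.11 [0.57561442 0.19952368 0.11      ]
0.118 [0.57612843 0.19932662 0.118     ]
0.127 [0.57670669 0.19910493 0.127     ]
```

View pics/w4z.png

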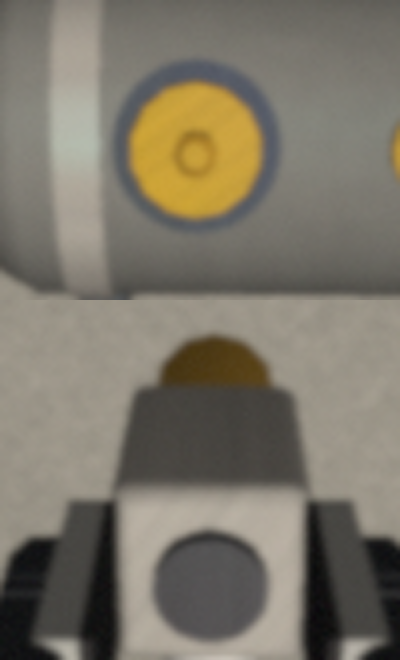

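Run:
```python
from h import *
import pickle;o,w=pickle.load(open('w4.pkl','rb'))
t=robot.camera_params('top');s=robot.camera_params('side')
print('tip',tri([ray(w,319,128.5),ray(t,236,202.5),ray(s,287.75,247.5)]))
print('tip ws',tri([ray(w,319,128.5),ray(s,287.75,247.5)]))
print('boss',tri([ray(w,319.2,127.5),ray(t,236.4,202.4),ray(s,288,255)]))
print('boss ws',tri([ray(w,319.2,127.5),ray(s,288,255)]))
p=o['position'];ax=np.array([.976,-.2175,0])
print('front edge',proj(w,p+ax*.012-[0,0,.031]), 'lateral', proj(w,p+np.array([-.2175,-.976,0])*.012+[0,0,-.031]),proj(w,p-np.array([-.2175,-.976,0])*.012+[0,0,-.031]))
# boss ellipse fit
im=cv2.imread('pics/w4.png')
h=cv2.cvtColor(im,cv2.COLOR_BGR2HSV)
m=((h[...,0]>12)&(h[...,0]<35)&(h[...,1]>110)&(h[...,2]>90)).astype(np.uint8);
m[:,:270]=0;m[:,360:]=0;m[:90]=0
n,l,st,c=cv2.connectedComponentsWithStats(m)
for i in range(1,n):
  if st[i][4]>50: print(st[i],c[i])
for zz in (.109,.112,.115,.12,.125):
    L=proj(w,[.576,.1992,zz]+.016*np.array([.2175,.976,0]));Rr=proj(w,[.576,.1992,zz]-.016*np.array([.2175,.976,0]));print(zz,Rr-L)
```

```text
tip (array([0.57327323, 0.19814165, 0.12705694]), [np.float64(0.0024737959788905623), np.float64(0.0013561040979973651), np.float64(0.0012085796531156807)])
tip ws (array([0.57378501, 0.19885256, 0.12807061]), [np.float64(0.0017668924796321727), np.float64(0.0017668924796319229)])
boss (array([0.57381766, 0.19967749, 0.10863979]), [np.float64(0.0012167833906761255), np.float64(0.0009450820042658791), np.float64(0.0019561771665350756)])
boss ws (array([0.57351845, 0.19904831, 0.10776628]), [np.float64(0.0015081527443619159), np.float64(0.0015081527443618207)])
front edge [322.6787713  198.60912155] lateral [337.54691605 212.7192144 ] [307.80886046 212.7449708 ]
[302 110  33  35 888] [318.25      127.1204955]
0.109 [ 3.27330743e+01 -2.12300205e-02]
0.112 [ 3.30771940e+01 -2.14815608e-02]
0.115 [ 3.34286256e+01 -2.17389848e-02]
0.12 [ 3.40312378e+01 -2.21816598e-02]
0.125 [ 3.46559737e+01 -2.26422583e-02]
```

Request:
carry_out([
  [5,-1,-8],
  [14,-2,-20],
  [22,-3,-32],
  [27,-3,-38],
  [27,-3,-38],
  [27,-3,-38],
  [27,-3,-38],
], claw=[255,255,255,255,255,255,255], roll=[0,0,0,0,0,0,0])

```text
t: 9.18
position: [0.5407, 0.2084, 0.1734]
tcp_rot: [0.994, -0.108, 0.0, -0.0]
wrist_force: [-0.3, -0.6, -1.1]
opening: 0.0258
```

```bash
python3 shot.py w5 260 110 130 150 4
python3 - <<'E'
from h import *
a=robot.snapshot('side');cv2.imwrite('pics/s5.png',a);cv2.imwrite('pics/s5z.png',cv2.resize(a[150:300,230:380],None,fx=4,fy=4,interpolation=cv2.INTER_CUBIC))
E
```

```text
9.175 [0.54068076 0.20836533 0.17339013] [-0.31906432 -0.58177947 -1.06020172] 0.025763882658114558 [ 9.76528534e-01 -2.15387286e-01  5.82207736e-04] [0.00070515 0.00049395]
```

View pics/w5z.png

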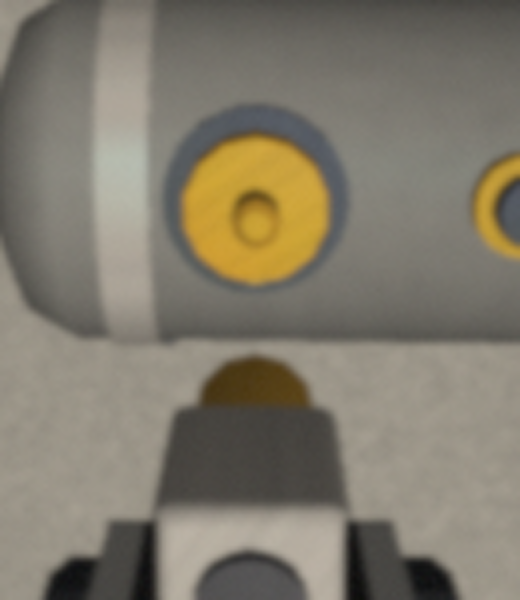

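View pics/s5z.png

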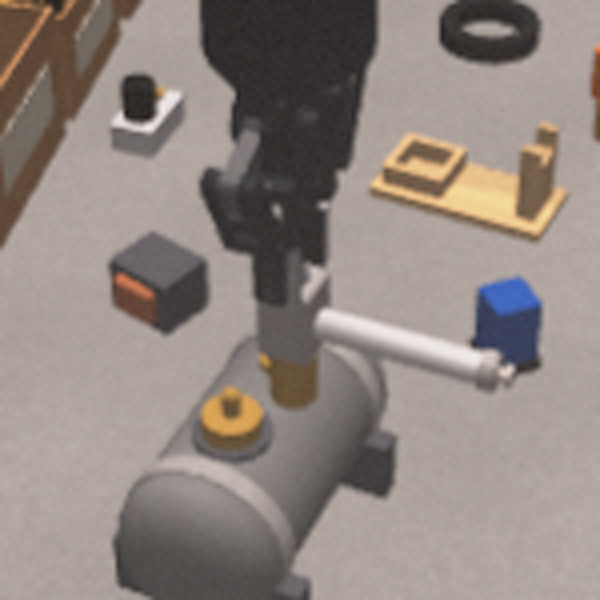

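Run:
```python
from h import *
import pickle;o,w=pickle.load(open('w5.pkl','rb'));o4,w4=pickle.load(open('w4.pkl','rb'))
s=robot.camera_params('side');p=o['position'];ax=np.array([.9765,-.2154,0]);ay=np.array([-.2154,-.9765,0])
m=p-[0,0,.0311]
print('mouth',m,'side proj',proj(s,m), 'wrist front edge',proj(w,m+.012*ax))
for z in (.124,.127,.130):
    X=onz(w,324.3,165.5,z);d=X-p;print(z,X,'tool dx,dy',d@ax,d@ay)
for z in (.107,.110,.113):
    X=onz(w,324,162,z);d=X-p;print(z,X,'tool dx,dy',d@ax,d@ay)
print('w4w5 boss',tri([ray(w4,319.2,127.5),ray(w,324,162)]),'tip',tri([ray(w4,319,128.5),ray(w,324.3,165.5)]))
print('w5 side tip',tri([ray(s,288,248),ray(w,324.3,165.5)]))
print('mouth via side/wrist front', tri([ray(s,303.3,249.5),ray(w,323.9,199.3)]))
c1=proj(s,m+.012*ay);c2=proj(s,m-.012*ay);c3=proj(s,m+.012*ax);c4=proj(s,m-.012*ax);print(c1,c2,c3,c4)
```

```text
mouth [0.54068076 0.20836533 0.14229013] side proj [301.90591083 247.44650349] wrist front edge [322.73927834 198.61483176]
0.124 [0.57451609 0.19955046 0.124     ] tool dx,dy 0.0349389173685301 0.0013195905324420402
0.127 [0.5751149  0.19944006 0.127     ] tool dx,dy 0.03554743591470971 0.0012984173191091099
0.13 [0.57571371 0.19932965 0.13      ] tool dx,dy 0.03615595446088934 0.0012772441057762064
0.107 [0.57425992 0.19976297 0.107     ] tool dx,dy 0.03464300161855456 0.0011672560900307764
0.11 [0.57482061 0.19965759 0.11      ] tool dx,dy 0.03521320667383068 0.0011493925840917476
0.113 [0.57538129 0.1995522  0.113     ] tool dx,dy 0.03578341172910691 0.0011315290781526942
w4w5 boss (array([0.5752852 , 0.19947273, 0.11252997]), [np.float64(9.632116789803555e-05), np.float64(9.632116789808309e-05)]) tip (array([0.57555621, 0.19935134, 0.12921387]), [np.float64(7.26323668051249e-06), np.float64(7.263236680496979e-06)])
w5 side tip (array([0.57330396, 0.19878458, 0.12638616]), [np.float64(0.0017935972444147329), np.float64(0.0017935972444147385)])
mouth via side/wrist front (array([0.54327049, 0.20394061, 0.13028528]), [np.float64(0.0046688527418908025), np.float64(0.0046688527418906715)])
[304.32848912 243.76480359] [299.43184134 251.20615757] [296.38533232 245.86391518] [307.47473965 249.04199876]
```

Request:
carry_out([
  [6,-1,0],
  [16,-4,0],
  [26,-6,0],
  [33,-7.5,0],
  [35,-8,0],
  [35,-8,0],
  [35,-8,0],
], claw=[255,255,255,255,255,255,255], roll=[0,0,0,0,0,0,0])

```text
t: 10.15
position: [0.5753, 0.2004, 0.1729]
tcp_rot: [0.994, -0.108, -0.0, -0.0]
wrist_force: [-1.1, -0.6, -1.0]
opening: 0.026
```

```bash
python3 shot.py w6 260 110 130 150 4
python3 - <<'E'
from h import *
o=robot.observe();print(o['t'],o['position'],o['wrist_force'])
a=robot.snapshot('side');cv2.imwrite('pics/s6.png',a);cv2.imwrite('pics/s6z.png',cv2.resize(a[200:290,250:340],None,fx=6,fy=6,interpolation=cv2.INTER_CUBIC))
o=robot.observe();print(o['t'],o['position'],o['wrist_force'])
E
```

```text
10.15 [0.57530992 0.2003926  0.17288829] [-1.05859477 -0.64799241 -0.96981573] 0.02599176493528948 [ 9.76558970e-01 -2.15249689e-01 -3.85733456e-04] [-0.0003422   0.00023952]
10.2 [0.57530599 0.20034843 0.17291567] [ 0.04804758  0.78978489 -1.83430128]
10.25 [0.57534855 0.2003437  0.17298526] [-0.035847    0.40550033 -2.17187719]
```

View pics/w6z.png

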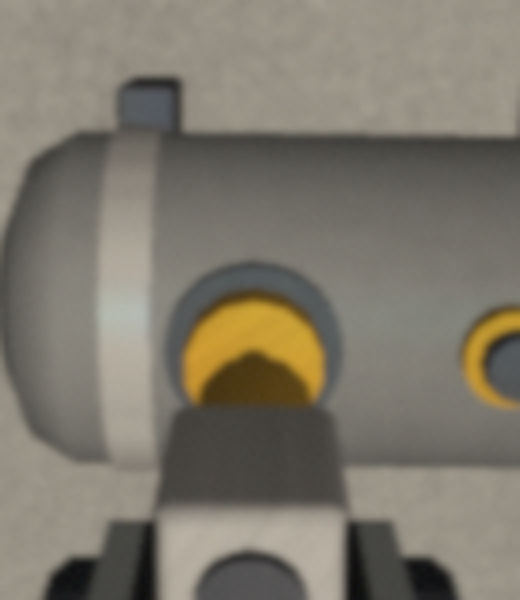

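View pics/s6z.png

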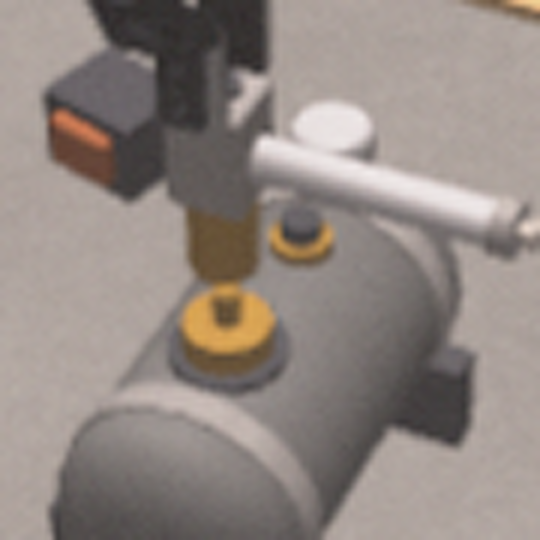

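Run:
```python
from h import *
s=robot.camera_params('side');w=robot.camera_params('wrist');p=robot.observe()['position']
for dz in (-.031,-.046,-.061): q=proj(s,p+[0,0,dz]);print((q-[250,200])*6)
for zz in (.11,.112): 
  for d in (-.016,.016): print((proj(w,[p[0]-.2154*d,p[1]-.9765*d,zz])-[260,110])*4)
```

```text
[214.55298317 256.77407041]
[215.88522979 290.35465723]
[217.19342613 323.24877864]
[180.54373209 360.59525724]
[320.39038189 360.53554281]
[180.0357969  363.39874952]
[320.92521474 363.33859666]
```

Request:
carry_out([
  [-0.5,0,-3],
  [-0.5,0,-7],
  [-0.5,0,-10],
  [-0.5,0,-11],
  [-0.5,0,-12],
  [-0.5,0,-13],
  [-0.5,0,-14],
  [-0.5,0,-15],
], claw=[255,255,255,255,255,255,255,255], roll=[0,0,0,0,0,0,0,0])

```text
t: 11.25
position: [0.5752, 0.2001, 0.1579]
tcp_rot: [0.994, -0.108, 0.0, -0.0]
wrist_force: [0.5, -1.0, -1.6]
opening: 0.026
```

Request:
carry_out([
  [0,0,-1],
  [0,0,-2],
  [0,0,-3],
  [0,0,-4],
  [0,0,-5],
], claw=[255,255,255,255,255], roll=[0,0,0,0,0])

```text
t: 11.88
position: [0.5751, 0.2001, 0.1528]
tcp_rot: [0.994, -0.108, -0.0, -0.0]
wrist_force: [-0.9, -0.2, -1.4]
opening: 0.0256
```

```bash
python3 shot.py w7 260 110 130 150 4
python3 - <<'E'
from h import *
a=robot.snapshot('side');cv2.imwrite('pics/s7z.png',cv2.resize(a[200:290,250:340],None,fx=6,fy=6,interpolation=cv2.INTER_CUBIC))
o=robot.observe();print(o['t'],o['position'],o['wrist_force'],o['torque'])
E
```

```text
11.875 [0.57514881 0.20013836 0.15281547] [-0.94016546 -0.20109945 -1.35118525] 0.025629481572071827 [ 9.76457909e-01 -2.15708024e-01 -1.09906818e-05] [5.08186026e-06 7.39560083e-05]
11.975 [0.57506184 0.20009028 0.15273571] [-0.14544783 -0.45758623 -2.33007403] [ 0.03537402 -0.04518686 -0.01010644]
```

View pics/s7z.png

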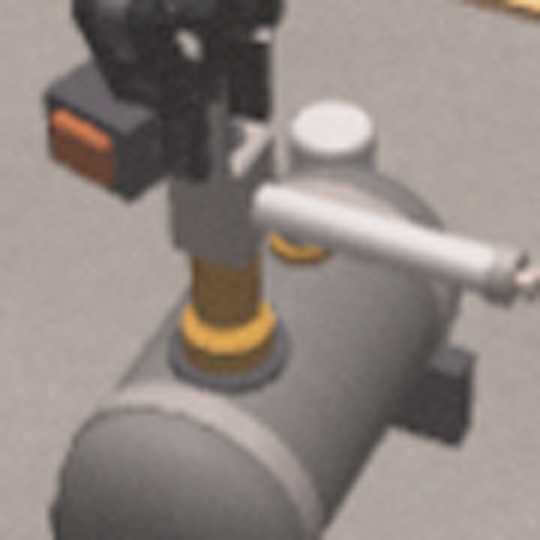

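Request:
carry_out([
  [0,0,-1],
  [0,0,-2],
  [0,0,-3],
  [0,0,-4],
  [0,0,-5],
  [0,0,-6],
  [0,0,-7],
  [0,0,-8],
], claw=[255,255,255,255,255,255,255,255], roll=[0,0,0,0,0,0,0,0])

```text
t: 12.98
position: [0.5756, 0.2001, 0.1455]
tcp_rot: [0.994, -0.109, 0.001, -0.0]
wrist_force: [-1.0, -0.7, 4.9]
opening: 0.0258
```

Request:
carry_out([
  [0,0,-1],
  [0,0,-2],
  [0,0,-2],
], claw=[255,255,255], roll=[0,0,0])

```text
t: 13.35
position: [0.5756, 0.2, 0.1436]
tcp_rot: [0.994, -0.109, 0.001, -0.0]
wrist_force: [-0.7, -1.2, 5.8]
opening: 0.0255
```

Run:
```python
from h import *
F=[]
for i in range(6):
    a=robot.snapshot('side');o=robot.observe();F.append(o['wrist_force'])
cv2.imwrite('pics/s8z.png',cv2.resize(a[200:290,250:340],None,fx=6,fy=6,interpolation=cv2.INTER_CUBIC))
print(o['t'],o['position'],np.mean(F,0),np.std(F,0),o['torque'])
```

```text
13.65 [0.57560167 0.20000871 0.14361461] [-1.04295487 -0.94159736  5.72162757] [0.44133628 0.22352376 0.51630911] [-0.23785122  0.1972588   0.00186297]
```

View pics/s8z.png

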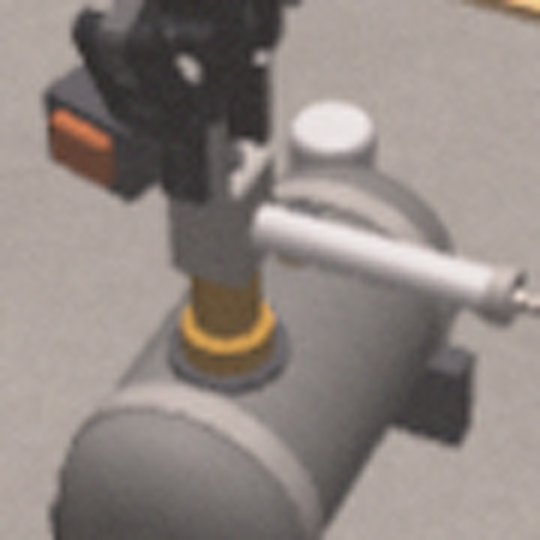

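Request:
carry_out([
  [0,0,-0.5],
  [0,0,-1],
  [0,0,-1],
], claw=[255,255,255], roll=[0,0,0])

```text
t: 14.02
position: [0.5757, 0.2, 0.1429]
tcp_rot: [0.994, -0.109, 0.001, -0.0]
wrist_force: [-1.3, -1.6, 5.9]
opening: 0.0253
```

Request:
carry_out([
  [0,0,-0.5],
  [0,0,-1],
  [0,0,-1],
], claw=[255,255,255], roll=[0,0,0])

```text
t: 14.4
position: [0.5758, 0.2, 0.1422]
tcp_rot: [0.994, -0.109, 0.001, -0.0]
wrist_force: [-1.8, -0.7, 7.5]
opening: 0.0256
```

Request:
carry_out([
  [0,0,-0.5],
  [0,0,-1],
  [0,0,-1],
], claw=[255,255,255], roll=[0,0,0])

```text
t: 14.78
position: [0.5761, 0.2, 0.1421]
tcp_rot: [0.994, -0.109, 0.001, -0.0]
wrist_force: [-1.8, -2.3, 10.6]
opening: 0.0259
```

Request:
carry_out([
  [0,0,-0.5],
  [0,0,-1],
  [0,0,-1],
], claw=[255,255,255], roll=[0,0,0])

```text
t: 15.15
position: [0.5763, 0.2, 0.142]
tcp_rot: [0.994, -0.109, 0.002, -0.001]
wrist_force: [-3.7, -1.9, 15.2]
opening: 0.0254
```

Request:
carry_out([
  [0,0,0],
  [0,0,0],
  [0,0,0],
  [0,0,0],
  [0,0,0],
  [0,0,0],
  [0,0,0],
  [0,0,0],
], claw=[255,255,255,255,255,255,255,255], roll=[0,0,0,0,0,0,0,0])

```text
t: 16.15
position: [0.5763, 0.2, 0.1421]
tcp_rot: [0.994, -0.109, 0.002, -0.001]
wrist_force: [-2.8, -2.3, 14.8]
opening: 0.0254
```

Run:
```python
from h import *
F=[]
for i in range(4):
    a=robot.snapshot('side');o=robot.observe();F.append(o['wrist_force'])
cv2.imwrite('pics/s9z.png',cv2.resize(a[200:290,250:350],None,fx=6,fy=6,interpolation=cv2.INTER_CUBIC))
print(o['t'],o['position'],np.mean(F,0),np.std(F,0),o['torque'])
```

```text
16.35 [0.57631136 0.19993366 0.14204499] [-3.42463336 -2.14227935 14.86510766] [0.47155868 0.55670701 0.620263  ] [-0.50847895  0.84164228 -0.01496767]
```

View pics/s9z.png

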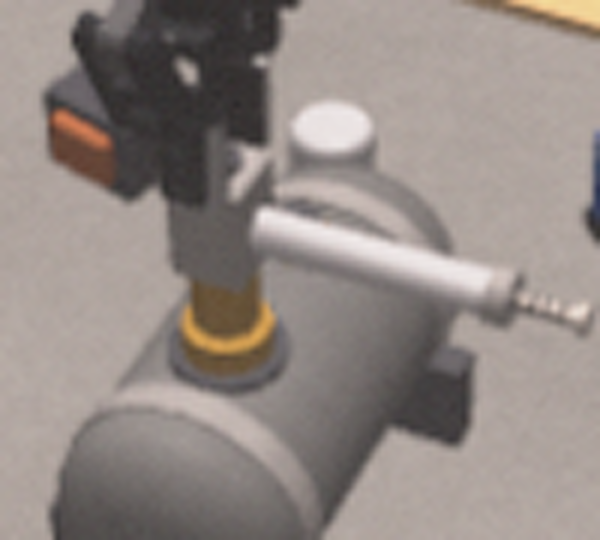

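Request:
carry_out([
  [0,0,1],
  [0,0,2],
  [0,0,3],
  [0,0,4],
  [0,0,6],
  [0,0,8],
  [0,0,11],
  [0,0,14],
], claw=[255,255,255,255,255,255,255,255], roll=[0,0,0,0,0,0,0,0])

```text
t: 17.35
position: [0.5743, 0.2002, 0.152]
tcp_rot: [0.994, -0.108, -0.001, 0.0]
wrist_force: [-0.3, 0.3, -1.4]
opening: 0.0253
```

Request:
carry_out([
  [0,0,4],
  [0,0,10],
  [0,0,20],
  [0,0,35],
  [0,0,50],
  [0,0,50],
  [0,0,50],
], claw=[255,255,255,255,255,255,255], roll=[0,0,0,0,0,0,0])

```text
t: 18.23
position: [0.5748, 0.2, 0.2028]
tcp_rot: [0.994, -0.108, -0.0, 0.0]
wrist_force: [0.5, -0.1, -1.3]
opening: 0.0257
```

```bash
python3 shot.py w10
python3 - <<'E'
from h import *
a=robot.snapshot('side');cv2.imwrite('pics/s10z.png',cv2.resize(a[160:290,240:370],None,fx=4.5,fy=4.5,interpolation=cv2.INTER_CUBIC))
E
```

```text
18.225 [0.57483346 0.20002332 0.20276559] [ 0.49383248 -0.13406877 -1.33669637] 0.025671770879256303 [ 9.76474142e-01 -2.15634069e-01 -4.44296063e-04] [-0.00048377 -0.00013026]
```

View pics/s10z.png

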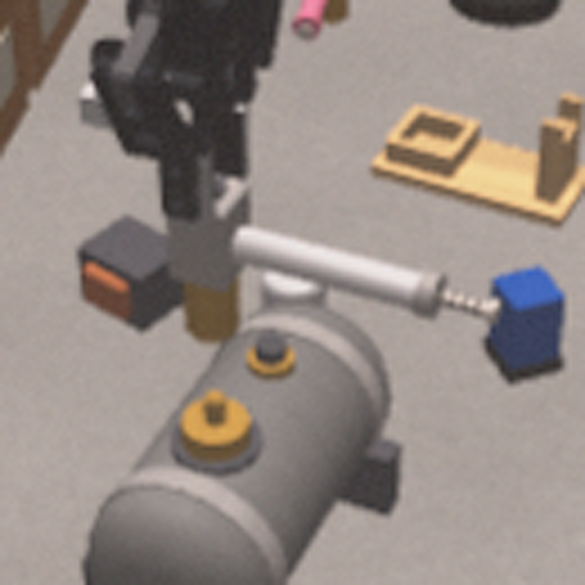

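View pics/w10.png

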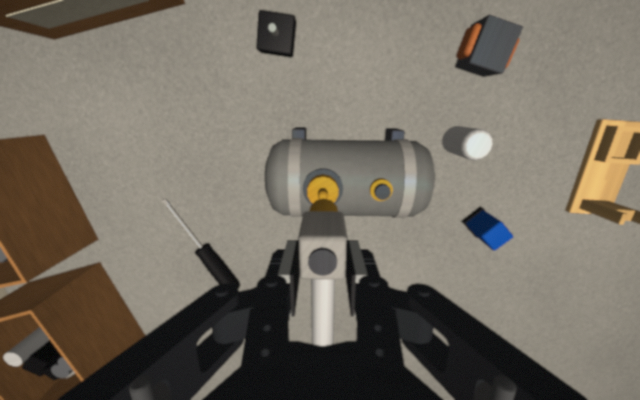

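Request:
carry_out([
  [-2,-8,0],
  [-6,-35,0],
  [-10,-75,0],
  [-15,-118,0],
  [-20,-162,0],
  [-26,-206,0],
  [-31,-245,0],
  [-36,-280,0],
], claw=[255,255,255,255,255,255,255,255], roll=[0,0,0,0,0,0,0,0])

```text
t: 19.32
position: [0.5383, -0.0823, 0.2028]
tcp_rot: [0.994, -0.109, -0.0, 0.0]
wrist_force: [-0.4, -0.4, -2.0]
opening: 0.0252
```

Request:
carry_out([
  [-4,-35,0],
  [-8,-65,0],
  [-11,-88,0],
  [-13,-101,0],
  [-13,-107,0],
  [-13,-107,0],
  [-13,-107,0],
  [-13,-107,0],
], claw=[255,255,255,255,255,255,255,255], roll=[0,0,0,0,0,0,0,0])

```text
t: 20.32
position: [0.5264, -0.1859, 0.2029]
tcp_rot: [0.994, -0.108, 0.0, -0.0]
wrist_force: [0.1, -0.7, -1.5]
opening: 0.0253
```

```bash
python3 shot.py w11 260 130 140 150 4
python3 - <<'E'
from h import *
a=robot.snapshot('side');cv2.imwrite('pics/s11z.png',cv2.resize(a[100:230,290:420],None,fx=4.5,fy=4.5,interpolation=cv2.INTER_CUBIC))
E
```

```text
20.325 [ 0.52641992 -0.18585531  0.20288599] [ 0.07396944 -0.66337242 -1.51871882] 0.025323961336593436 [ 9.76809593e-01 -2.14109829e-01 -3.43526983e-05] [8.24212536e-05 5.36465631e-04]
```

View pics/s11z.png

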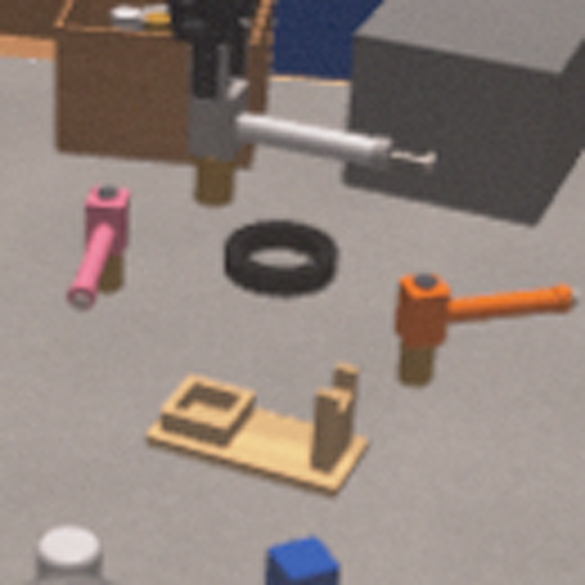

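View pics/w11z.png

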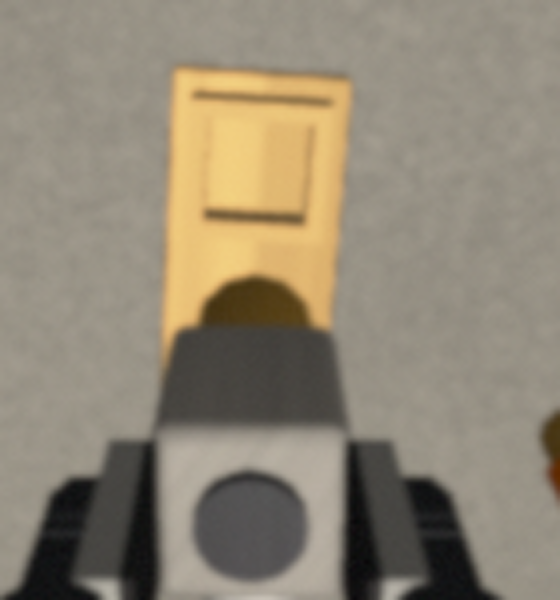

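Run:
```python
from h import *
import pickle;o,w=pickle.load(open('w11.pkl','rb'));p=o['position']
q=lambda u,v:(260+u/4,130+v/4)
ax=np.array([.9768,-.2141,0]);ay=np.array([-.2141,-.9768,0])
def rel(X): d=X-p;return np.round([d@ax*1000,d@ay*1000],1)
# inner bottom edge of pocket rim (near) dark strip, rest board outer corners z .010? rest base plate
for name,uv,z in (('innerBL',(205,212),.026),('innerBR',(305,219),.026),('innerTL',(212,115),.026),('innerTR',(316,122),.026),('plateTL',(175,68),.01),('plateTR',(352,78),.01),('pocket floor c',(261,168),.018)):
    X=onz(w,*q(*uv),z);print(name,np.round(X,4),rel(X))
im=cv2.imread('pics/w11.png')
cv2.imwrite('pics/w11zz.png',cv2.resize(im[140:200,295:355],None,fx=10,fy=10,interpolation=cv2.INTER_CUBIC))
```

```text
innerBL [ 0.5155 -0.1682  0.026 ] [-14.4 -14.9]
innerBR [ 0.5061 -0.1999  0.026 ] [-16.8  18.1]
innerTL [ 0.5463 -0.1777  0.026 ] [ 17.7 -12.2]
innerTR [ 0.537  -0.2098  0.026 ] [15.4 21.1]
plateTL [ 0.5615 -0.1681  0.01  ] [ 30.5 -24.8]
plateTR [ 0.5457 -0.2247  0.01  ] [27.2 33.8]
pocket floor c [ 0.5242 -0.1891  0.018 ] [-1.4  3.6]
```

View pics/w11zz.png

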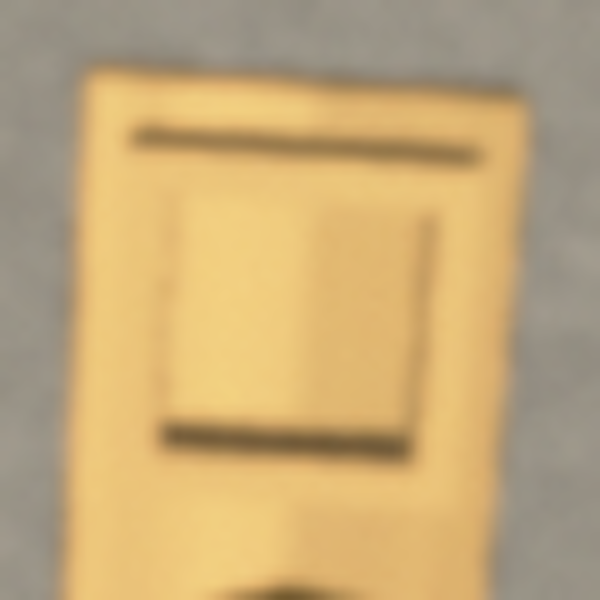

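Request:
carry_out([
  [-0.4,-1.8,-8],
  [-0.4,-1.8,-30],
  [-0.4,-1.8,-58],
  [-0.4,-1.8,-88],
  [-0.4,-1.8,-113],
  [-0.4,-1.8,-123],
  [-0.4,-1.8,-123],
  [-0.4,-1.8,-123],
], claw=[255,255,255,255,255,255,255,255], roll=[-0.1,-0.3,-0.3,-0.3,-0.3,-0.3,-0.3,-0.3])

```text
t: 21.42
position: [0.5267, -0.1891, 0.0809]
tcp_rot: [0.991, -0.135, 0.001, 0.0]
wrist_force: [0.4, 0.2, -0.9]
opening: 0.0254
```

```bash
python3 shot.py w12 260 130 140 150 4
python3 - <<'E'
from h import *
a=robot.snapshot('side');cv2.imwrite('pics/s12z.png',cv2.resize(a[130:220,310:400],None,fx=6,fy=6,interpolation=cv2.INTER_CUBIC))
E
```

```text
21.425 [ 0.52666578 -0.18906221  0.08088627] [ 0.35459212  0.23705147 -0.87416816] 0.025448400444135145 [ 0.96379772 -0.26662459  0.00229904] [ 0.00218247 -0.00073351]
```

View pics/s12z.png

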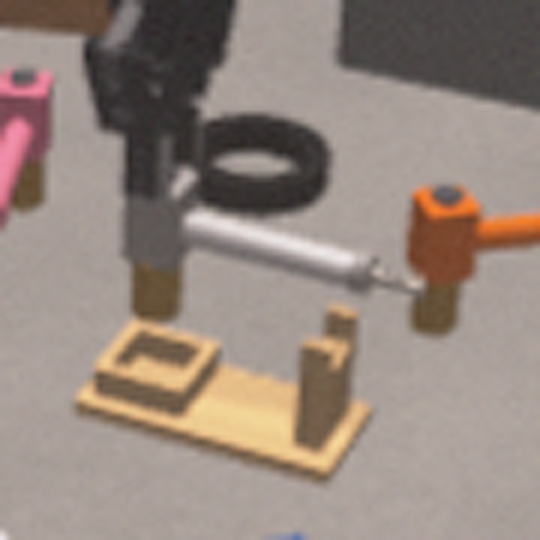

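View pics/w12z.png

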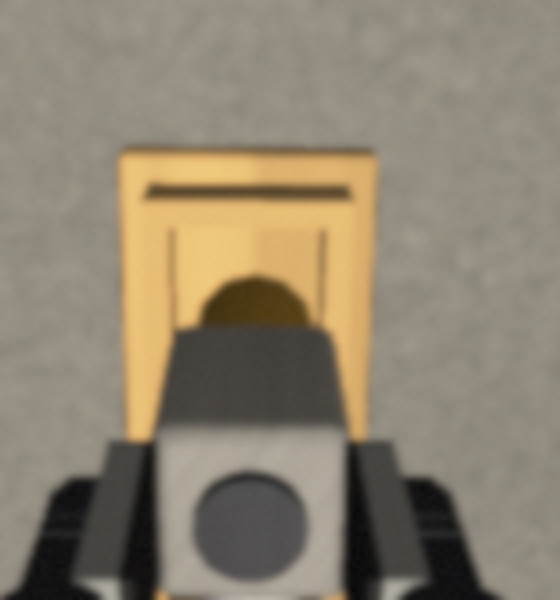

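Run:
```python
from h import *
o=robot.observe();w=robot.camera_params('wrist');p=o['position'];print(o['t'],p)
ax=np.array([.9638,-.2666,0]);ay=np.array([-.2666,-.9638,0])
import pickle;o,w=pickle.load(open('w12.pkl','rb'));p=o['position']
for uv,z in (((247,228),.026),((170,275),.026),((324,275),.026),((120,152),.01),((377,152),.01)):
    X=onz(w,260+uv[0]/4,130+uv[1]/4,z);d=X-p;print(uv,np.round([d@ax*1e3,d@ay*1e3],1))
```

```text
21.525 [ 0.52659146 -0.18900854  0.08099194]
(247, 228) [14.9 -0.8]
(170, 275) [  4.1 -17.8]
(324, 275) [ 4.1 16.2]
(120, 152) [ 28.4 -29.7]
(377, 152) [28.3 28.8]
```

Request:
carry_out([
  [-1,2,-3],
  [-1,2,-9],
  [-1,2,-16],
  [-1,2,-23],
  [-1,2,-29],
  [-1,2,-33],
  [-1,2,-35],
  [-1,2,-35],
], claw=[255,255,255,255,255,255,255,255], roll=[0,0,0,0,0,0,0,0])

```text
t: 22.52
position: [0.5248, -0.1867, 0.0448]
tcp_rot: [0.991, -0.134, -0.0, -0.0]
wrist_force: [0.7, -1.0, -1.5]
opening: 0.0258
```

Request:
carry_out([
  [0,0,-1],
  [0,0,-2],
  [0,0,-2],
], claw=[255,255,255], roll=[0,0,0])

```text
t: 22.9
position: [0.5247, -0.1866, 0.0429]
tcp_rot: [0.991, -0.134, -0.0, -0.0]
wrist_force: [-0.2, -0.4, -1.3]
opening: 0.0254
```

```bash
python3 shot.py w13 260 130 140 150 4
python3 - <<'E'
from h import *
a=robot.snapshot('side');cv2.imwrite('pics/s13z.png',cv2.resize(a[130:220,310:400],None,fx=6,fy=6,interpolation=cv2.INTER_CUBIC))
print(robot.observe()['wrist_force'])
E
```

```text
22.9 [ 0.52472569 -0.18663592  0.04289308] [-0.19032633 -0.40024205 -1.25425357] 0.025376729705184044 [ 9.63855914e-01 -2.66424050e-01 -4.18938112e-05] [-1.88661661e-05  8.89917607e-05]
[-0.1799708  -1.19463026 -2.12031427]
```

View pics/s13z.png

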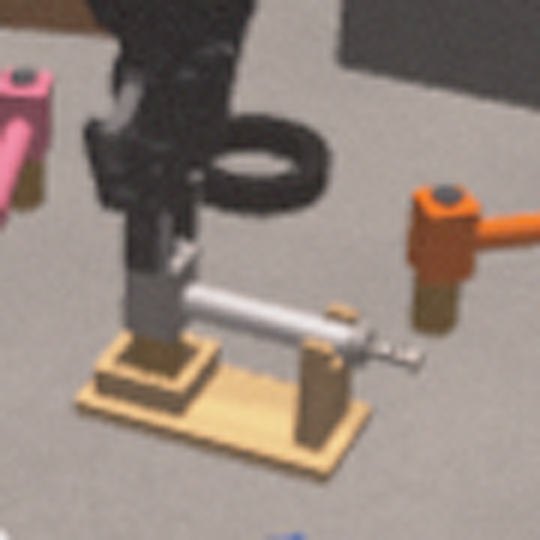

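View pics/w13z.png

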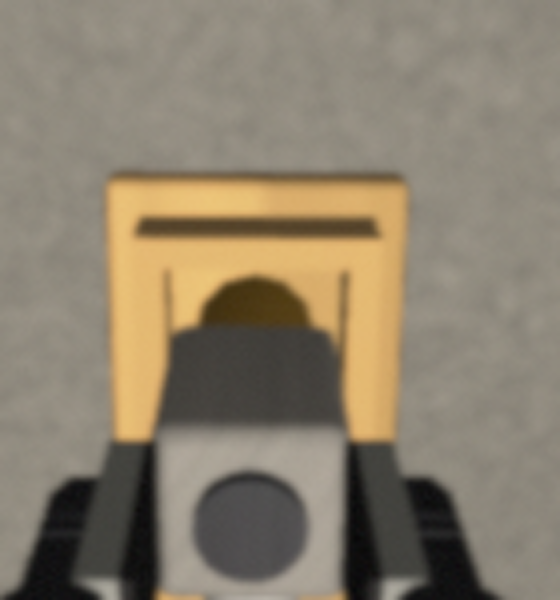

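Request:
carry_out([
  [0,0,-0.5],
  [0,0,-1],
  [0,0,-1.5],
  [0,0,-2],
  [0,0,-2],
], claw=[255,255,255,255,255], roll=[0,0,0,0,0])

```text
t: 23.62
position: [0.525, -0.1868, 0.0412]
tcp_rot: [0.991, -0.135, 0.0, 0.0]
wrist_force: [-0.4, 0.5, 0.8]
opening: 0.0256
```

Request:
carry_out([
  [0,0,0],
  [0,0,0],
  [0,0,0],
  [0,0,0],
  [0,0,0],
  [0,0,0],
  [0,0,0],
  [0,0,0],
], claw=[180,170,160,150,130,100,60,60], roll=[0,0,0,0,0,0,0,0])

```text
t: 24.62
position: [0.5248, -0.1867, 0.0409]
tcp_rot: [0.991, -0.134, 0.0, -0.0]
wrist_force: [0.8, 0.7, 0.1]
opening: 0.0653
```

```bash
python3 shot.py w14
python3 - <<'E'
from h import *
a=robot.snapshot('side');cv2.imwrite('pics/s14z.png',cv2.resize(a[130:220,310:400],None,fx=6,fy=6,interpolation=cv2.INTER_CUBIC))
E
```

```text
24.625 [ 0.52477362 -0.18670666  0.04089295] [0.79882949 0.68091233 0.06439467] 0.06532148197419561 [ 9.63828975e-01 -2.66521486e-01  6.52683795e-05] [7.19924172e-05 1.54584100e-05]
```

View pics/w14.png

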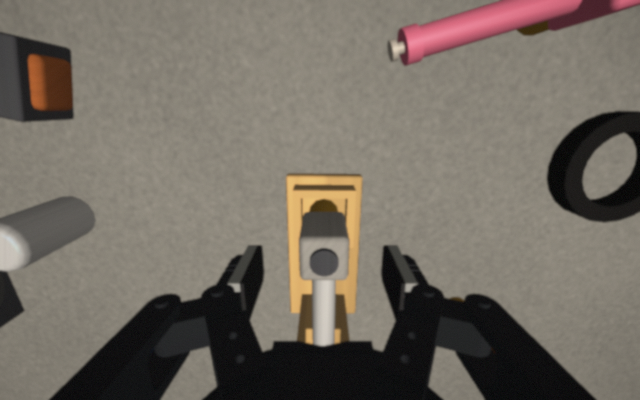

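View pics/s14z.png

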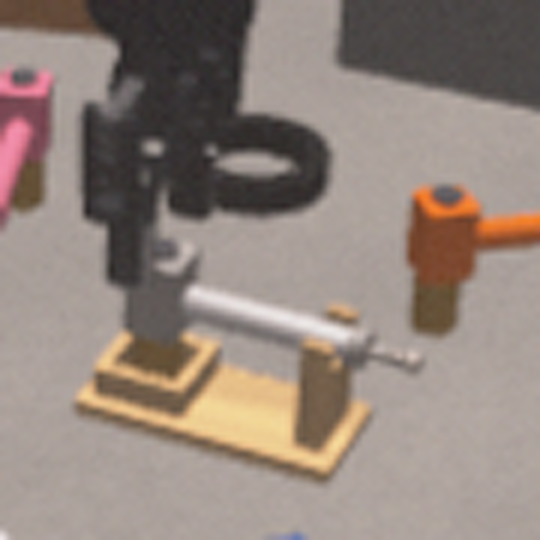

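Released and upright with the rod still out. Next I raise the arm clear.

Request:
carry_out([
  [0,0,5],
  [0,0,20],
  [0,0,40],
  [0,0,65],
  [0,0,95],
  [0,0,120],
  [0,0,130],
  [0,0,130],
], claw=[60,60,60,60,60,60,60,60], roll=[0,0,0,0,0,0,0,0])

```text
t: 25.72
position: [0.525, -0.1868, 0.1717]
tcp_rot: [0.991, -0.134, 0.001, 0.0]
wrist_force: [0.9, -0.2, -0.5]
opening: 0.0655
```

Request:
carry_out([
  [0,0,0],
  [0,0,0],
  [0,0,0],
], claw=[60,60,60], roll=[0,0,0])

```text
t: 26.1
position: [0.5244, -0.1865, 0.1702]
tcp_rot: [0.991, -0.134, -0.001, -0.0]
wrist_force: [-0.5, 0.5, -0.4]
opening: 0.0652
```

```bash
python3 shot.py w15
python3 - <<'E'
from h import *
import pickle
a=robot.snapshot('side');cv2.imwrite('pics/s15z.png',cv2.resize(a[100:340,200:440],None,fx=2.4,fy=2.4,interpolation=cv2.INTER_CUBIC))
im=cv2.imread('pics/w15.png');c=cv2.resize(im[140:290,260:380],None,fx=4,fy=4,interpolation=cv2.INTER_CUBIC);cv2.imwrite('pics/w15z.png',c)
o,w=pickle.load(open('w15.pkl','rb'));print('unrelated check',o['wrist_force'])
E
```

```text
26.1 [ 0.52442095 -0.18653703  0.17018762] [-0.49819565  0.46663735 -0.40006354] 0.06522036891237726 [ 0.96383805 -0.266485   -0.00139857] [-0.00132367  0.00046066]
unrelated check [-0.49819565  0.46663735 -0.40006354]
```

View pics/s15z.png

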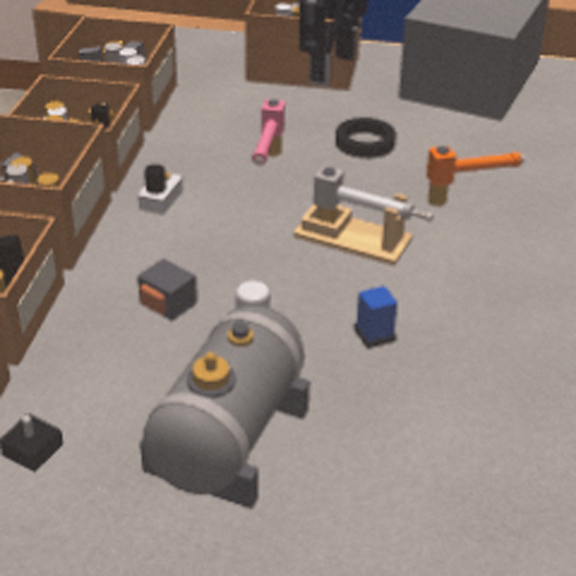

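View pics/w15z.png

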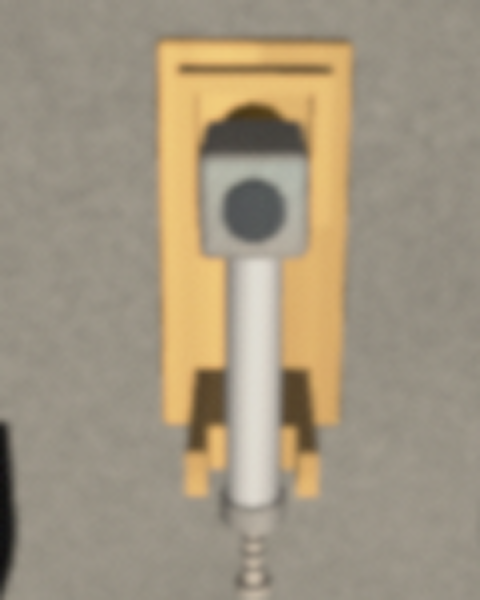

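The gauge stands upright in the middle of its rest, with the tube in the fork, the rod out and nothing else moved.

```bash
python3 -c "
from rig import robot
print(robot.hand_in())"
```

```text
the job is handed in; nothing more can be done
None
```

The gauge was pressed home on the valve, set back in its rest with the rod out, and the job was handed in at about 26 s. The hand-in gives no verdict.

- **Pressing:** The chuck went down at about 8 mm/s or less until it met the hard stop. I held it there for about 1.2 s at roughly 17 N, taken from the wrist force less the free-hanging reading.
- **Return:** I turned the gauge about 3° to line up with the rest and lowered it until a light contact of 2–3 N. Then I opened the fingers and raised the arm clear.
- **Last checks:** In the last wrist and side pictures the gauge stands upright and centred in the pocket. Its tube is in the fork, the rod is clearly out, and the bystanders in view look unmoved. The screwdriver was not in those last views.
- **What disagreed:**
    - The pictures put the valve seat at about 0.111–0.113 m, but the press stopped at a height that implies about 0.117 m. I took it as home because the force rose steeply and the rod came out.
    - The side camera was about 2 mm off from the wrist camera, so I relied on the wrist camera.

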